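# Set the rotary specimen stage to its red mark

## Robot

A 6-joint arm with a two-finger parallel gripper is mounted at the origin on the work surface. World frame = base frame: x ahead of the robot, y to its left, z up, the work surface at z = 0. Lengths are in mm, angles in degrees, forces in N, time in s.
With the tool pointing down it reaches from about 350 to 850 mm from the base axis. Payload 8.1 kg.
Tool frame: the origin (TCP) lies midway between the tips of the shut fingers; the grasp point (between the pads) lies 19 mm behind it; z points along the fingers, y is the line along which they close (so a half turn about z gives the same grasp; the last joint's range is limited). The gripper opens to 85 mm and grips with 20 to 120 N. Pads are 22 mm wide; open, the fingers measure 114 mm over their backs; the gripper's body (76 mm by 85 mm) begins 54 mm behind the grasp point. The pads swing forward as they close: fully open they stand 13 mm farther back than shut.
Start: joints at [-4.893, 7.471, 85.268, -0, 87.261, -4.893], TCP at [600.004, 0.022, 231.292] pointing down, gripper open.
Joint ranges: [-169.43, 169.43], [-51.17, 129.36], [1.28, 143.12], [-76.62, 256.62], [0, 156.53], [-152.29, 152.29]. Speed limits (degrees/s): [136.94, 136.94, 159.86, 180, 180, 180].

## Interface

Orientations are given as [roll, pitch, yaw] about the fixed x, y, z axes, in that order (R = Rz(yaw) Ry(pitch) Rx(roll)).
In Python, from bench import sense, snapshot, camera_params, hand_in, masks_of, pinpoint gives the robot as it stands.
- The arm moves only by the tool step_arm, never from a script. Its argument "targets" is a list of rows, each an object with "angular": the turn, a rotation vector about the tool's x, y, z scaled (see below), a list of three; "dp": the shift along the tool's x, y, z scaled (see below), a list of three; "fingers": the closure, from 0 (fully open) to 1 (shut). A call has exactly 8 rows; each row is the pose to reach, as a shift and turn from the pose commanded when the call began, along the tool's axes at that moment, turning the shorter way round; what a row does not reach only later rows make up. The controller multiplies each number of a shift by 0.2 m and each number of a turn by 180 degrees. A row lasts 1/8 s, in which the tool goes at most 62.5 mm and 10.7 degrees, less where a joint would pass 70% of its speed; a pose out of reach is approached as far as the arm can. A call with a number of a shift or a turn outside -1 to 1 is refused whole. A call with a gripper value outside its range is refused whole. The fingers move at their own pace and stop on an object; "newtons" is the grip in N (left out, the last holds). Time passes only in rows, so rows that repeat a pose let the fingers close, or fill a call up. It gives the time, the measured TCP pose, the force, the opening and the grip force at its end, in the units of the state.
- sense(): the state, without advancing time (a new reading comes with each control period).
- snapshot(name): name is "scene" or "side" or "wrist"; returns the picture (384x512x3 uint8, blue, green, red); there is no depth.
- camera_params(name): a dict with "vfov" (degrees; the focal length in pixels is half the picture's height over the tangent of half this angle, whatever the lens; pixels are square), "cx", "cy" (the principal point, pixels), "R" (3x3) and "t" (3): a world point X has camera coordinates R X + t. Camera axes: x right, y down, z forward; pixel columns grow to the right and rows downward; lengths in mm; the calibration is good to about 2 mm. A picture is of the moment at which its call begins: read the wrist's pose just before it. camera_params takes no time and is no camera call; for the wrist camera it gives the pose at the moment of the call.
- hand_in(): hands the job in; it is judged then, once.
Trained networks look in the newest picture that a camera, given by its name, has taken for a name from the list of things; names that differ only in an ending like _2 or _b are one class to them, and where a whole thing is asked for, a point or a joint stands for the part that bears it (a point fixed in the world has none). Each returns a list of dicts, best first, with "conf" (0 to 1); they miss things now and then, are a little off and sometimes report something else, mostly with a low value. They report only what shows in the picture. A call takes as long as a camera call. They do not tell look-alikes from the thing itself.
- masks_of(camera, label): "pixels" (384x512 bool, what is visible of it) and "at" ([column, row] in pixels, amid what is visible of it).
- pinpoint(camera, label): "at" ([column, row] in pixels: a listed point, or the origin of a listed thing).
The state is a dict: "time": time; "joint_pos": joint angles; "qd": joint speeds; "joint_efforts": joint torques, N m; "tool_pos": TCP position; "tcp_rot": TCP orientation; "ft_force": force on the tool from outside, world axes, zero at the start; "wrist_torque": the same for the moment, N m; "finger_gap": finger opening in mm; "grip_force": force on a finger pad.
Only numpy, scipy, OpenCV 4.12 (cv2) and the standard library are available. Lean on these libraries where they do the work, as an engineer would, in place of code of your own. Each camera call takes 0.05 s, during which the arm holds its last target. There are 200 camera calls.

## Task

With a fingertip, gently push the upright orange-faced fin round to turn the dial of the rotary microscope stage, until the dial's white index line lines up with the scale line marked by the red stud, then leave it there and come clear. Only push the fin from one side at a time (do not pinch it), keep your fingers off the specimen and the metal seat it stands on, and leave the things around the stage where they are.

Things in the scene. Friction and masses are not known exactly. Their poses are not given: they have to be found in the camera images.
- stage: Rotary stage: white disc 224 mm across, bolted to the bench, origin on its axis at bench height. Its flat top, 20 mm above the bench, carries black radial scale lines every 15 degrees over a half circle; its x axis points along the middle line of the scale. Where it stands and how it is turned on the bench vary
- stage_axis (a point): On the stage's vertical turning axis, at the dial's top face, 32 mm above the bench. The dial is the dark steel disc on the stage, 150 mm across; it has a white radial index line, 3 mm wide, from the seat to the rim and, opposite it, an upright fin
- dial (a joint): Turn of the dial about the vertical axis, rad, positive anticlockwise seen from above; 0 = index line at the middle scale line; stops at -1.9 and 1.9. It turns stiffly (friction about 0.06 N m, so about 1 N at the fin) without springing back: it stays where it is left. It starts within 0.3 of 0
- index_point (a point): Point on the dial's index line extended outward, 93 mm from the axis (18 mm beyond the dial's rim), 26 mm above the bench; it turns with the dial. With the lines lined up it stands over the stud's centre
- fin_mid (a point): Point in the middle of the fin's thickness, half-way up, 66 mm from the axis; it turns with the dial, always opposite the index line. The fin is an upright radial plate, black with orange faces, standing on the dial's top face: from 29 to 85 mm from the axis, top 72 mm above the bench, 16 mm thick over the orange faces (8 mm from the middle plane to each)
- seat_mid (a point): Centre of the specimen seat, a bright aluminium drum at the middle of the dial, on the axis: 54 mm across, from 32 to 48 mm above the bench, fixed to the dial. Keep off
- specimen_center (a point): Centre of the specimen, a loose black resin cylinder with a bright metal face on top, 25 mm across and 20 mm tall (about 30 g), standing upright on the middle of the seat (centre 58 mm, top 68 mm above the bench); z along its axis
- stud_red_top (a point): Top of the red marker stud: 14 mm across, 6 mm tall, fixed on the stage's top, 93 mm from the axis, at the outer end of the scale line to set. Its top is 26 mm above the bench. The four studs mark the long lines at 45 and 75 degrees either side of the middle line, and which colour marks which line varies
- stud_blue_top (a point): Top of the blue stud, same shape, marks another line: not the one to set
- stud_yellow_top (a point): Top of the yellow stud, same shape, marks another line: not the one to set
- stud_green_top (a point): Top of the green stud, same shape, marks another line: not the one to set
- objective_mid (a point): Half-way up a loose microscope objective standing on the bench: black with a yellow band, 32 mm across, 55 mm tall, 150 g. Leave alone
- eyepiece_mid (a point): Half-way up a loose eyepiece standing on the bench: black and steel, 38 mm across, 48 mm tall, 100 g. Leave alone
- slide_box_mid (a point): Centre of a loose flat box of slides, blue with white lid, 30 x 85 x 22 mm, 120 g. Leave alone
- pad_a (a point): One orange face plate of the fin, 48 (radial) x 4 x 33 (high) mm, this point at its centre, 60 mm from the axis, 50 mm above the bench. Pushing on this face turns the dial clockwise seen from above (joint value falls)
- pad_b (a point): The opposite orange face plate, same size and height. Pushing on this face turns the dial anticlockwise (joint value grows)
- specimen: The same specimen; origin at the centre of its underside
Not all that is in view belongs to the job. There is more than one size of the stage; the job needs the larger.

How it is judged (in metres and radians):
On the way:
1. the fingers push on an orange face of the fin ((contact force between the fingers and dial_c2 above 0.2 N or contact force between the fingers and dial_c3 above 0.2 N)), for 0.1 s.
At the end, for the whole second after the job is handed in: The index line points at the red stud's centre within 4 mm at the stud's radius (about 2.5 degrees), the dial is at rest, and the specimen still stands upright on its seat (within 8 mm of the axis, at its height, tilted less than 0.15 rad) (horizontal distance between index_point and stud_red_top below 0.004 m and velocity of joint dial between -0.05 and 0.05 rad/s and horizontal distance between specimen_center and stage_axis below 0.008 m and height (world z) of specimen_center between 0.054 and 0.062 m and angle between specimen_center's own z axis and vertical below 0.15 rad); the robot touches nothing.
It fails at once if the fin is pinched: both of its orange faces are pressed at once (contact force between the fingers and dial_c2 above 0.5 N and contact force between the fingers and dial_c3 above 0.5 N).
It fails at once if the fingers press on the specimen's seat or on the specimen (contact force between the fingers and dial_c4 above 1 N or contact force between the fingers and specimen above 1 N).
It fails at once if the specimen is lifted off its seat (height (world z) of specimen_center above 0.066 m).
It fails at once if the dial is handled roughly: flung round faster than 3 rad/s, or its fin shoved with over 25 N (velocity of joint dial above 3 rad/s or velocity of joint dial below -3 rad/s or contact force between the fingers and dial_c2 above 25 N or contact force between the fingers and dial_c3 above 25 N).
It fails at once if a thing beside the stage is moved by more than 10 mm (distance of any of objective_mid, eyepiece_mid, slide_box_mid from where it was at the start of the episode above 0.01 m).
It also fails if it takes over 40 s, if anything falls off the work surface, if the arm or the gripper's body presses on something with over 40 N, if the wrist force passes 120 N, or if a joint passes its speed limit or range.

## Working session

There is one attempt and no reset: what is moved stays moved. The work goes in short steps, Python scripts to look and compute and a tool call to move; the robot and the scene stay as the last step left them, time stands still between calls to the robot, and variables do not carry over. Pictures are saved under pics/ and viewed, at most 10 in all, crops included, and the job is handed in when it is done.

Besides the shell and the picture viewer there is one more tool, called after "Call:" as name(argument=value, ...) on one line, values as JSON. step_arm: Moves the arm, as the interface text tells. Its arguments: {"type":"object","properties":{"targets":{"type":"array","items":{"type":"object","properties":{"angular":{"type":"array","items":{"type":"number","minimum":-1,"maximum":1}},"dp":{"type":"array","items":{"type":"number","minimum":-1,"maximum":1}},"fingers":{"type":"number"}}}},"newtons":{"type":"number"}},"required":["targets"]}

```bash
mkdir -p pics
cat > h.py <<'E'
import numpy as np, cv2
from bench import *
def K(n):
    p=camera_params(n); f=192/np.tan(np.radians(p['vfov'])/2); return f,p
def ray(n,uv):
    f,p=K(n); R=np.array(p['R']);t=np.array(p['t'])
    d=R.T@np.array([(uv[0]-p['cx'])/f,(uv[1]-p['cy'])/f,1]); return -R.T@t,d
def at_z(n,uv,z):
    o,d=ray(n,uv); return o+d*(z-o[2])/d[2]
def tri(a,ua,b,ub):
    o1,d1=ray(a,ua);o2,d2=ray(b,ub)
    s=np.linalg.lstsq(np.c_[d1,-d2],o2-o1,rcond=None)[0]
    p,q=o1+s[0]*d1,o2+s[1]*d2; return (p+q)/2,np.linalg.norm(p-q)
def proj(n,X):
    f,p=K(n); c=np.array(p['R'])@X+np.array(p['t']); return c[:2]/c[2]*f+[p['cx'],p['cy']]
E
python3 - <<'E'
from h import *
np.set_printoptions(precision=1,suppress=True)
for n in('scene','side'):
    im=snapshot(n); cv2.imwrite(f'pics/{n}0.png',im)
    for l in('stage_axis','index_point','fin_mid','specimen_center','stud_red_top','stud_blue_top','stud_yellow_top','stud_green_top','pad_a','pad_b','objective_mid','eyepiece_mid','slide_box_mid'):
        z=dict(stage_axis=32,index_point=26,fin_mid=52,specimen_center=58,pad_a=50,pad_b=50,objective_mid=27,eyepiece_mid=24,slide_box_mid=11).get(l,26)
        print(n,l,[(np.array(r['at']),round(r['conf'],2),at_z(n,r['at'],z)[:2]) for r in pinpoint(n,l)[:3]])
E
```

```text
scene stage_axis [(array([121.7, 207.1]), 0.77, array([ 327.2, -176.4]))]
scene index_point [(array([235.1, 288.8]), 0.93, array([ 668.4, -104.1])), (array([135.4, 224.8]), 0.6, array([ 399.9, -173.2])), (array([207.7, 243.9]), 0.54, array([538.6, -83.2]))]
scene fin_mid [(array([195.6, 231.6]), 0.71, array([523.8, -98.9])), (array([114.3, 196. ]), 0.65, array([ 307.2, -182.4]))]
scene specimen_center [(array([208.4, 242.4]), 0.63, array([573.4, -98.9]))]
scene stud_red_top [(array([264.2, 271.2]), 0.75, array([660.9, -40.5])), (array([192.2, 296.4]), 0.55, array([ 644.2, -168.9]))]
scene stud_blue_top [(array([260.3, 249.2]), 0.61, array([607.8, -10.9]))]
scene stud_yellow_top [(array([262.3, 270.4]), 0.44, array([657.3, -42. ]))]
scene stud_green_top [(array([174.6, 283.7]), 0.62, array([ 602. , -179.7]))]
scene pad_a [(array([116.5, 194.2]), 0.96, array([ 298.5, -175.3])), (array([200.5, 229.3]), 0.76, array([519.7, -86.7])), (array([198.7, 231.4]), 0.72, array([523.9, -92.7]))]
scene pad_b [(array([116.5, 194.2]), 0.96, array([ 298.5, -175.3])), (array([200.5, 229.3]), 0.76, arra
[... 1160 characters left out ...]
ay([ 534.9, -119.2]))]
side stud_yellow_top [(array([230. , 156.1]), 0.52, array([665.4, -43.9]))]
side stud_green_top []
side pad_a [(array([385.8, 169. ]), 0.92, array([ 267. , -168.8])), (array([283.1, 157.7]), 0.75, array([523.1, -83.5])), (array([287.5, 154.2]), 0.59, array([ 518.2, -101. ]))]
side pad_b [(array([385.8, 169. ]), 0.92, array([ 267. , -168.8])), (array([283.1, 157.7]), 0.75, array([523.1, -83.5])), (array([287.5, 154.2]), 0.59, array([ 518.2, -101. ]))]
side objective_mid [(array([202.4, 175.8]), 0.63, array([693.8,  55.2]))]
side eyepiece_mid [(array([264.9, 108.8]), 0.47, array([ 672. , -273.5]))]
side slide_box_mid [(array([212.8, 138.2]), 0.75, array([754.4, -98.1]))]
```

Run:
```python
import cv2
a=cv2.imread('pics/scene0.png')[170:370,70:350];cv2.imwrite('pics/sc.png',cv2.resize(a,None,fx=2.8,fy=2.8,interpolation=2))
```

```text
(no output)
```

View pics/sc.png

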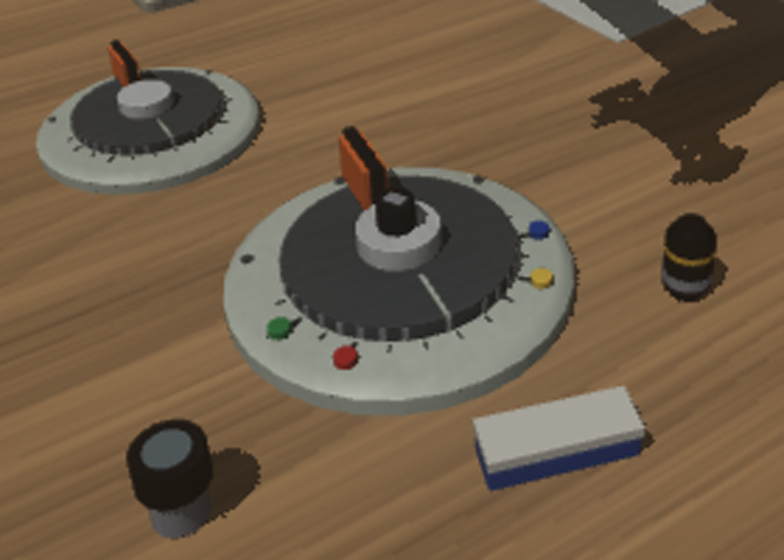

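Scene crop: the big stage (full-image pixel ~(212,258)) carries the specimen and studs: red (193,297), green (169,287), blue (262,252), yellow (263,269). The look-alike is the smaller stage at (122,208), with no specimen, so not it. Fin at ~(200,229), index line tip ~(231,286).

Run:
```python
from h import *
s=sense();print(s['time'],s['tool_pos'],s['tcp_rot'],s['finger_gap'])
f,p=K('wrist');R=np.array(p['R']);print(-R.T@p['t'],R[2],f)
im=snapshot('wrist');cv2.imwrite('pics/w0.png',im)
for X in([580,-103,32],[644,-169,26],[515,-95,52]):print(proj('wrist',np.array(X)))
```

```text
1.4 [6.00003362e+02 3.61756185e-02 2.31316228e+02] [-1.79999706e+02 -1.28068211e-03  8.99997173e+01] 85.22730830906357
[600.76982322  84.68384972 373.16983789] [-5.92245698e-04 -3.28001820e-01 -9.44676905e-01] 301.9650432510142
[239.37509949 239.85128966]
[287.4468028  280.80436235]
[184.24378591 242.0465767 ]
```

View pics/w0.png

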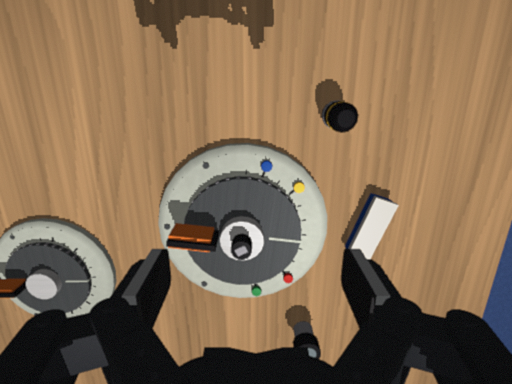

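Wrist view: red stud (288,278), green (257,291), yellow (299,187), blue (266,166); index line runs from (268,239) to (301,242); fin at (192,237); seat at (241,241). Measure from it.

```bash
cat > m.py <<'E'
from h import *
from scipy.optimize import least_squares
np.set_printoptions(precision=1,suppress=True)
def dial(im,ax,pr=True):
    # index line: brightest angle on the dial between r=35 and 70 on z=32
    an=np.radians(np.arange(-110,110,.25)); g=im.min(2).astype(np.float32); v=[]
    for a in an:
        px=[proj('wrist',np.array([ax[0]+r*np.cos(a),ax[1]+r*np.sin(a),32])) for r in range(36,70,4)]
        px=np.float32(px); v.append(np.median(cv2.remap(g,px[:,0].copy(),px[:,1].copy(),1)))
    v=np.array(v); m=v>v.max()*.6+np.median(v)*.4
    return np.degrees(np.average(an[m],weights=v[m]-np.median(v))),v.max(),np.median(v),m.sum()*.25
E
cat > s.py <<'E'
from m import *
im=cv2.imread('pics/w0.png');hsv=cv2.cvtColor(im,cv2.COLOR_BGR2HSV);S={}
for n,h,c in(('red',0,(288,278)),('green',60,(257,291)),('yellow',25,(299,187)),('blue',112,(266,166))):
    m=(np.abs((hsv[...,0].astype(int)-h+90)%180-90)<14)&(hsv[...,1]>130)&(hsv[...,2]>60)
    yy,xx=np.nonzero(m);k=np.hypot(xx-c[0],yy-c[1])<9;uv=(xx[k].mean(),yy[k].mean())
    S[n]=at_z('wrist',uv,26)[:2];print(n,k.sum(),np.array(uv),S[n])
P=np.array(list(S.values()))
r=least_squares(lambda q:np.hypot(*(P-q).T)-93,[580,-103]);ax=r.x;print('axis',ax,'res',r.fun)
for n in S:d=S[n]-ax;print(n,np.degrees(np.arctan2(d[1],d[0])))
print('index',dial(im,ax))
print([tri('scene',u,'wrist',w) for u,w in (((193.2,297.5),(288,278)),((263,269),(299,187)))])
E
python3 s.py
```

```text
red 70 [287.7 277.6] [ 644.1 -163.9]
green 51 [256.1 290.6] [ 601.3 -185.1]
yellow 93 [298.5 186.7] [652.7 -33.7]
blue 86 [266.2 165.7] [613.2  -7.3]
axis [582.1 -94.5] res [ 0.1 -0.4  0.2 -0.4]
red -48.22142661045037
green -78.00966802188027
yellow 40.72757498968917
blue 70.34235036152783Traceback (most recent call last):
  File "s.py", line 10, in <module>
    print('index',dial(im,ax))
                  ~~~~^^^^^^^
  File "m.py", line 8, in dial
    px=[proj('wrist',np.array([ax[0]+r*np.cos(a),ax[1]+r*np.sin(a),32])) for r in range(36,70,4)]
        ~~~~^^^^^^^^^^^^^^^^^^^^^^^^^^^^^^^^^^^^^^^^^^^^^^^^^^^^^^^^^^^^
  File "h.py", line 15, in proj
    f,p=K(n); c=np.array(p['R'])@X+np.array(p['t']); return c[:2]/c[2]*f+[p['cx'],p['cy']]
        ~^^^
  File "h.py", line 4, in K
    p=camera_params(n); f=192/np.tan(np.radians(p['vfov'])/2); return f,p
ValueError: time passes only in moves, steps and waits
```

```bash
python3 - <<'E'
s=open('h.py').read().replace("def K(n):\n    p=camera_params(n);","from functools import lru_cache\n@lru_cache(None)\ndef K(n):\n    p=camera_params(n);")
open('h.py','w').write(s)
E
python3 s.py
python3 - <<'E'
from h import *
for n in('wrist','scene','side'):
    p=camera_params(n);print({k:v for k,v in p.items() if k not in('R','t')})
E
```

```text
red 70 [287.7 277.6] [ 644.1 -163.9]
green 51 [256.1 290.6] [ 601.3 -185.1]
yellow 93 [298.5 186.7] [652.7 -33.7]
blue 86 [266.2 165.7] [613.2  -7.3]
axis [582.1 -94.5] res [ 0.1 -0.4  0.2 -0.4]
red -48.22142661045037
green -78.00966802188027
yellow 40.72757498968917
blue 70.34235036152783
index (np.float64(-8.869210958224983), np.float32(190.35938), np.float32(84.913086), np.float64(3.5))
[(array([ 644.7, -167.2,   22.8]), np.float64(0.9651992692217061)), (array([653.1, -36. ,  22.8]), np.float64(2.2625303083008306))]
{'vfov': 64.89927282697697, 'cx': 255.55579993957633, 'cy': 188.4148297757729}
{'vfov': 53.13152640451242, 'cx': 254.6130999377537, 'cy': 195.61817192514005}
{'vfov': 45.208941589753465, 'cx': 249.08904388223868, 'cy': 182.83446106797447}
```

Call:
step_arm(targets=[{"dp": [-0.1,-0.07,0.06],"angular": [0,0,0.01],"fingers": 1},{"dp": [-0.25,-0.18,0.16],"angular": [0,0,0.03],"fingers": 1},{"dp": [-0.4,-0.28,0.28],"angular": [0,0,0.05],"fingers": 1},{"dp": [-0.54,-0.38,0.4],"angular": [0,0,0.05],"fingers": 1},{"dp": [-0.627,-0.447,0.505],"angular": [0,0,0.05],"fingers": 1},{"dp": [-0.627,-0.447,0.505],"angular": [0,0,0.05],"fingers": 1},{"dp": [-0.627,-0.447,0.505],"angular": [0,0,0.05],"fingers": 1},{"dp": [-0.627,-0.447,0.505],"angular": [0,0,0.05],"fingers": 1}])

```text
time: 2.45
tool_pos: [511.9, -125.0, 131.6]
tcp_rot: [179.9, 0.0, 81.1]
ft_force: [0.1, 1.5, -0.6]
finger_gap: -0.2
grip_force: 0.0
```

Run:
```python
from h import *
im=snapshot('wrist');cv2.imwrite('pics/w1.png',im)
K('wrist')
print([(r['at'],r['conf'],at_z('wrist',r['at'],z)) for l,z in(('fin_mid',52),('specimen_center',58),('stud_red_top',26)) for r in pinpoint('wrist',l)[:2]])
s=sense();print(s['time'],s['tool_pos'],s['tcp_rot'],s['finger_gap'],s['ft_force'])
```

```text
[([252.7, 150.2], 0.72, array([516.33203259, -87.24572923,  52.        ])), ([260.4, 143.1], 0.35, array([522.78249505, -82.8855254 ,  52.        ])), ([345.2, 150.8], 0.97, array([582.65696749, -96.84706609,  58.        ])), ([406.1, 205.2], 0.51, array([ 641.54763214, -162.49172104,   26.        ]))]
2.65 [ 511.17428657 -125.03452509  130.82346936] [1.79950488e+02 5.43914945e-03 8.10426281e+01] -0.01626278258114684 [ 0.03084597  0.37297183 -0.3559673 ]
```

View pics/w1.png

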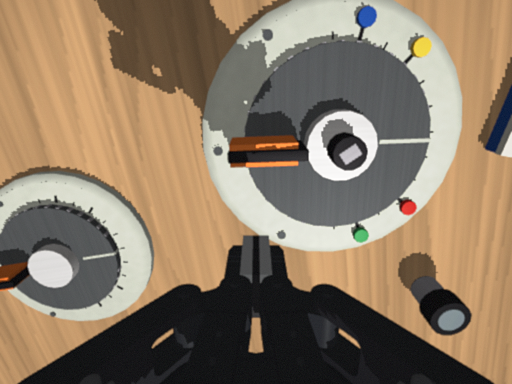

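Wrist view 2: shut fingertips at (257,243), facing the fin's lower orange face (265,164) squarely; red stud (408,208), index line end (430,140). Close crop confirms the choice. Descend and close up to the fin.

Call:
step_arm(targets=[{"dp": [0,0,0.08],"fingers": 1},{"dp": [0,0,0.2],"fingers": 1},{"dp": [0,0,0.32],"fingers": 1},{"dp": [0,0,0.4],"fingers": 1},{"dp": [0,0,0.435],"fingers": 1},{"dp": [0.03,0,0.435],"fingers": 1},{"dp": [0.06,0,0.435],"fingers": 1},{"dp": [0.07,0,0.435],"fingers": 1}])

```text
validation failed for argument at $.ta...
```

```bash
cat > arc.py <<'E'
from m import *; import sys
# rows for turning tool about axis by clockwise angles th, from present pose with extra tangential shift
ax=np.array([582.4,-96.3]); s=sense(); p=np.array(s['tool_pos']);yaw=np.radians(s['tcp_rot'][2]);print(s['time'],p,s['tcp_rot'],s['ft_force'])
d=p[:2]-ax; er=np.array([-np.sin(yaw-0)*-1*-1,np.cos(yaw)])
tx=np.array([np.cos(yaw),np.sin(yaw)]); ty=np.array([np.sin(yaw),-np.cos(yaw)])
print('r',-d@ty,'t',d@tx)
sh=float(sys.argv[1]); d0=d+sh*tx
for th in map(float,sys.argv[2:]):
    a=-np.radians(th);R=np.array([[np.cos(a),-np.sin(a)],[np.sin(a),np.cos(a)]])
    v=R@d0-d; print(th,'dp',np.round([v@tx/200,v@ty/200],4),'ang',round(th/180,4))
E
python3 arc.py 6 0 2.5 5 7.5 10 13 16 19
python3 - <<'E'
from h import *
cv2.imwrite('pics/w2.png',snapshot('wrist'))
E
```

```text
2.65 [ 511.2 -125.   130.8] [180.   0.  81.] [ 0.   0.4 -0.4]
r 65.88312345416557 t -39.47390568199609
0.0 dp [0. 0.] ang 0.0
2.5 dp [ 0. -0.] ang 0.0139
5.0 dp [ 0.1 -0. ] ang 0.0278
7.5 dp [ 0.1 -0. ] ang 0.0417
10.0 dp [ 0.1 -0. ] ang 0.0556
13.0 dp [ 0.1 -0. ] ang 0.0722
16.0 dp [ 0.1 -0. ] ang 0.0889
19.0 dp [ 0.1 -0. ] ang 0.1056
```

Angular seems required in each row.

Call:
step_arm(targets=[{"dp": [0,0,0.08],"angular": [0,0,0],"fingers": 1},{"dp": [0,0,0.2],"angular": [0,0,0],"fingers": 1},{"dp": [0,0,0.32],"angular": [0,0,0],"fingers": 1},{"dp": [0,0,0.4],"angular": [0,0,0],"fingers": 1},{"dp": [0,0,0.435],"angular": [0,0,0],"fingers": 1},{"dp": [0.03,0,0.435],"angular": [0,0,0],"fingers": 1},{"dp": [0.06,0,0.435],"angular": [0,0,0],"fingers": 1},{"dp": [0.07,0,0.435],"angular": [0,0,0],"fingers": 1}])

```text
time: 3.7
tool_pos: [513.6, -111.2, 44.2]
tcp_rot: [179.9, 0.0, 81.0]
ft_force: [-0.8, -0.0, -0.7]
finger_gap: -0.3
grip_force: 0.0
```

```bash
sed -i 's/print(th/np.set_printoptions(precision=4,suppress=True);print(th/' arc.py
python3 arc.py 6 0 2.5 5 7.5 10 13 16 19
python3 - <<'E'
from m import *
im=snapshot('wrist');cv2.imwrite('pics/w2.png',im);print(dial(im,[582.4,-96.3]))
E
```

```text
3.7 [ 513.6 -111.2   44.2] [179.9   0.   81. ] [-0.8 -0.  -0.7]
r 65.63344465440507 t -25.404039784109663
0.0 dp [ 0.03 -0.  ] ang 0.0
2.5 dp [ 0.0444 -0.0039] ang 0.0139
5.0 dp [ 0.059  -0.0072] ang 0.0278
7.5 dp [ 0.0737 -0.0099] ang 0.0417
10.0 dp [ 0.0885 -0.0119] ang 0.0556
13.0 dp [ 0.1063 -0.0134] ang 0.0722
16.0 dp [ 0.1242 -0.014 ] ang 0.0889
19.0 dp [ 0.1421 -0.0137] ang 0.1056
(np.float64(-6.501004381131165), np.float32(230.46875), np.float32(103.05615), np.float64(3.25))
```

View pics/w2.png

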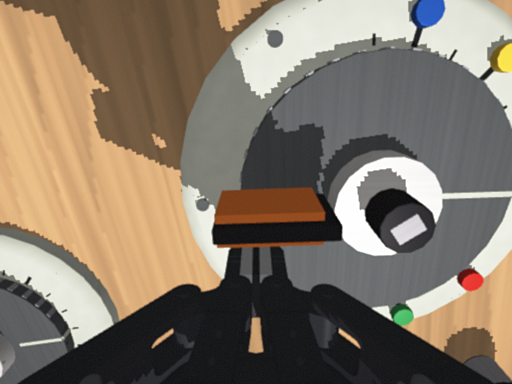

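Fingers now just behind the near orange face (fin 270,225), clear of the seat (385,205). Push the first part.

Call:
step_arm(targets=[{"dp": [0.03,0,0],"angular": [0,0,0],"fingers": 1},{"dp": [0.044,-0.004,0],"angular": [0,0,0.014],"fingers": 1},{"dp": [0.059,-0.007,0],"angular": [0,0,0.028],"fingers": 1},{"dp": [0.074,-0.01,0],"angular": [0,0,0.042],"fingers": 1},{"dp": [0.0885,-0.012,0],"angular": [0,0,0.056],"fingers": 1},{"dp": [0.106,-0.013,0],"angular": [0,0,0.072],"fingers": 1},{"dp": [0.124,-0.014,0],"angular": [0,0,0.089],"fingers": 1},{"dp": [0.142,-0.014,0],"angular": [0,0,0.106],"fingers": 1}])

```text
time: 4.75
tool_pos: [514.6, -82.9, 43.6]
tcp_rot: [180.0, 0.0, 61.8]
ft_force: [-0.5, -0.1, 1.1]
finger_gap: 0.1
grip_force: 0.5
```

```bash
python3 arc.py 0 2.5 5 7.5 10 12 14 16 17
python3 - <<'E'
from m import *
im=snapshot('wrist');cv2.imwrite('pics/w3.png',im);print(dial(im,[582.4,-96.3]))
E
```

```text
4.75 [514.6 -82.9  43.6] [180.    0.   61.8] [-0.5 -0.1  1.1]
r 66.04173002255891 t -20.21474832572138
2.5 dp [ 0.0145 -0.0041] ang 0.0139
5.0 dp [ 0.0292 -0.0076] ang 0.0278
7.5 dp [ 0.044  -0.0104] ang 0.0417
10.0 dp [ 0.0589 -0.0125] ang 0.0556
12.0 dp [ 0.0709 -0.0138] ang 0.0667
14.0 dp [ 0.0829 -0.0146] ang 0.0778
16.0 dp [ 0.0949 -0.0151] ang 0.0889
17.0 dp [ 0.101  -0.0151] ang 0.0944
(np.float64(-26.121491814257855), np.float32(235.5), np.float32(105.6875), np.float64(3.5))
```

View pics/w3.png

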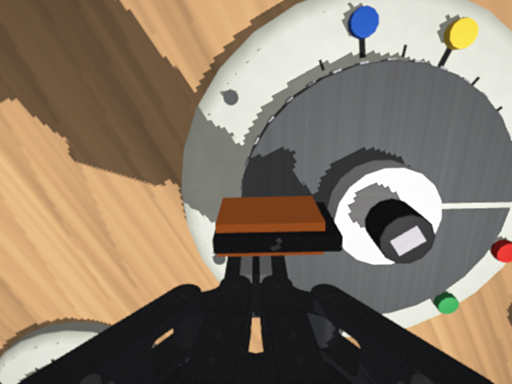

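Fin has turned with the tool (index line end at (510,206), red stud (505,250)); specimen still standing. Continue.

Call:
step_arm(targets=[{"dp": [0.0145,-0.004,0],"angular": [0,0,0.014],"fingers": 1},{"dp": [0.029,-0.008,0],"angular": [0,0,0.028],"fingers": 1},{"dp": [0.044,-0.0105,0],"angular": [0,0,0.042],"fingers": 1},{"dp": [0.059,-0.0125,0],"angular": [0,0,0.056],"fingers": 1},{"dp": [0.071,-0.014,0],"angular": [0,0,0.067],"fingers": 1},{"dp": [0.083,-0.0145,0],"angular": [0,0,0.078],"fingers": 1},{"dp": [0.09,-0.015,0],"angular": [0,0,0.084],"fingers": 1},{"dp": [0.09,-0.015,0],"angular": [0,0,0.084],"fingers": 1}])

```text
time: 5.8
tool_pos: [520.4, -65.6, 43.4]
tcp_rot: [180.0, -0.0, 46.8]
ft_force: [0.8, 0.5, -0.3]
finger_gap: -0.0
grip_force: 0.0
```

```bash
cat > q.py <<'E'
from m import *; import sys
im=snapshot('wrist');cv2.imwrite(sys.argv[1],im)
hsv=cv2.cvtColor(im,cv2.COLOR_BGR2HSV).astype(int);S={}
for n,h in(('red',0),('green',60),('yellow',25),('blue',112)):
    m=(np.abs((hsv[...,0]-h+90)%180-90)<(6 if n=='red' else 12))&(hsv[...,1]>130)&(hsv[...,2]>60)
    c,l,st,ce=cv2.connectedComponentsWithStats(m.astype(np.uint8))
    for i in range(1,c):
        X=at_z('wrist',ce[i],26)[:2]; r=np.hypot(*(X-[582.4,-96.3]))
        if st[i,4]>25 and 78<r<108:S.setdefault(n,X);print(n,st[i,4],ce[i],X)
P=np.array(list(S.values()))
ax=least_squares(lambda q:np.hypot(*(P-q).T)-93,[582,-96]).x if len(P)>1 else np.array([582.4,-96.3])
print('axis',ax,{n:np.degrees(np.arctan2(*(S[n]-ax)[::-1])) for n in S},'index',dial(im,ax))
E
python3 q.py pics/w4.png;python3 arc.py 0 1 2 3 4 5 6 7 8
```

```text
green 377 [478.4 280.2] [ 601.1 -183.5]
yellow 817 [413.8  20.5] [651.9 -34.2]
blue 676 [313.5  38.5] [612.8  -7.9]
axis [579.6 -93.6] {'green': np.float64(-76.54409365513474), 'yellow': np.float64(39.42979885702261), 'blue': np.float64(68.78942244064031)} index (np.float64(-41.35870946979858), np.float32(239.8164), np.float32(105.104004), np.float64(3.5))
5.85 [520.4 -65.7  43.3] [180.   -0.   46.9] [ 0.   0.4 -0.1]
r 66.20425457751334 t -20.078741112699678
1.0 dp [ 0.0058 -0.0017] ang 0.0056
2.0 dp [ 0.0116 -0.0033] ang 0.0111
3.0 dp [ 0.0175 -0.0048] ang 0.0167
4.0 dp [ 0.0233 -0.0062] ang 0.0222
5.0 dp [ 0.0292 -0.0075] ang 0.0278
6.0 dp [ 0.0352 -0.0087] ang 0.0333
7.0 dp [ 0.0411 -0.0098] ang 0.0389
8.0 dp [ 0.047  -0.0108] ang 0.0444
```

View pics/w4.png

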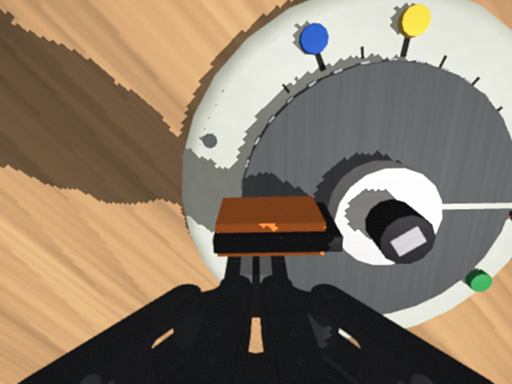

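Index line now just short of red (stud edge at (511,214)). Push 4° more, then back off and look from above.

Call:
step_arm(targets=[{"dp": [0.006,-0.0017,0],"angular": [0,0,0.006],"fingers": 1},{"dp": [0.0117,-0.0033,0],"angular": [0,0,0.011],"fingers": 1},{"dp": [0.0175,-0.0048,0],"angular": [0,0,0.0167],"fingers": 1},{"dp": [0.0233,-0.0062,0],"angular": [0,0,0.0222],"fingers": 1},{"dp": [0.0233,-0.0062,0],"angular": [0,0,0.0222],"fingers": 1},{"dp": [-0.02,-0.006,0],"angular": [0,0,0.0222],"fingers": 1},{"dp": [-0.08,-0.006,0],"angular": [0,0,0.0222],"fingers": 1},{"dp": [-0.08,-0.006,0],"angular": [0,0,0.0222],"fingers": 1}])

```text
time: 6.85
tool_pos: [507.7, -77.4, 43.2]
tcp_rot: [-180.0, 0.0, 42.7]
ft_force: [-0.8, 0.9, -0.3]
finger_gap: -0.3
grip_force: 0.0
```

Call:
step_arm(targets=[{"dp": [0,0,-0.1],"angular": [0,0,0],"fingers": 1},{"dp": [0,0,-0.3],"angular": [0,0,0],"fingers": 1},{"dp": [0,0.05,-0.5],"angular": [0,0,0],"fingers": 1},{"dp": [0,0.15,-0.65],"angular": [0,0,0],"fingers": 1},{"dp": [-0.05,0.25,-0.65],"angular": [0,0,0],"fingers": 1},{"dp": [-0.1,0.3,-0.65],"angular": [0,0,0],"fingers": 1},{"dp": [-0.1,0.3,-0.65],"angular": [0,0,0],"fingers": 1},{"dp": [-0.1,0.3,-0.65],"angular": [0,0,0],"fingers": 1}])

```text
time: 7.85
tool_pos: [533.5, -133.8, 171.8]
tcp_rot: [-179.9, 0.1, 42.8]
ft_force: [-0.7, 0.2, -0.9]
finger_gap: 0.3
grip_force: 0.0
```

```bash
python3 q.py pics/w5.png; python3 -c "
from m import *
s=sense();print(s['time'],s['tool_pos'],s['tcp_rot'])"
```

```text
red 169 [361.2 112.3] [ 644.4 -165. ]
green 125 [341.8 160.3] [ 601.6 -186. ]
yellow 44 [265.9   1.4] [649.4 -38.5]
blue 227 [210.4   9.8] [613.4  -8.6]
axis [579.1 -96.7] {'red': np.float64(-46.33054934045595), 'green': np.float64(-75.89694173093508), 'yellow': np.float64(39.649260533847524), 'blue': np.float64(68.75420810074068)} index (np.float64(-42.12475680065517), np.float32(207.27344), np.float32(85.601074), np.float64(3.0))
7.9 [ 533.8 -133.6  172.2] [-179.9    0.    42.8]
```

View pics/w5.png

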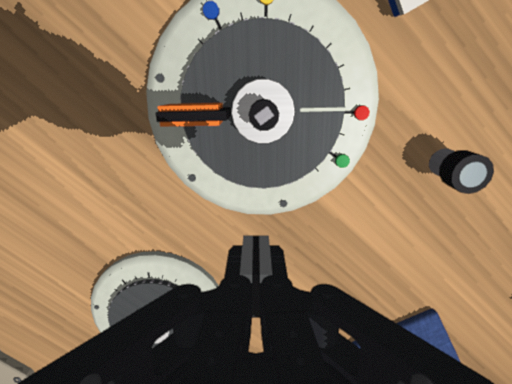

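```bash
cat > e.py <<'E'
from m import *; import sys
# perpendicular miss of the index line (extended) at the red stud; also with the axis as second anchor
im=cv2.imread(sys.argv[1]);hsv=cv2.cvtColor(im,cv2.COLOR_BGR2HSV).astype(int)
S={}
for n,h in(('red',0),('green',60),('blue',112)):
    m=(np.abs((hsv[...,0]-h+90)%180-90)<(6 if n=='red' else 12))&(hsv[...,1]>130)&(hsv[...,2]>60)
    c,l,st,ce=cv2.connectedComponentsWithStats(m.astype(np.uint8))
    for i in range(1,c):
        X=at_z('wrist',ce[i],26)[:2]
        if st[i,4]>25 and 78<np.hypot(*(X-[582.4,-96.3]))<108:S[n]=X
P=np.array(list(S.values()));q=least_squares(lambda q:np.hypot(*(P-q).T)-93,[582,-96]);ax=q.x
print('axis',ax,q.fun)
yy,xx=np.nonzero(im.min(2)>150)
W=np.array([at_z('wrist',(x,y),32)[:2] for x,y in zip(xx,yy)]);d=W-ax;r=np.hypot(*d.T)
red=np.arctan2(*(S['red']-ax)[::-1]);da=(np.arctan2(d[:,1],d[:,0])-red+np.pi)%(2*np.pi)-np.pi
k=(r>35)&(r<71)&(abs(da)<.35);vx,vy,x0,y0=cv2.fitLine(np.float32(W[k]),cv2.DIST_HUBER,0,.01,.01).ravel()
v=np.array([vx,vy]);v*=np.sign(v@(S['red']-ax));e=S['red']-[x0,y0]
print('n',k.sum(),'red angle',np.degrees(red),'line dir',np.degrees(np.arctan2(*v[::-1])),'mean ray',np.degrees(red+da[k].mean()))
print('red to left of line by mm',v[0]*e[1]-v[1]*e[0],'axis off line',(lambda a:v[0]*a[1]-v[1]*a[0])(ax-[x0,y0]))
E
python3 e.py pics/w5.png
```

```text
axis [581.8 -95.7] [ 0.3 -0.6 -0.3]
n 143 red angle -47.91917659563615 line dir -46.439816 mean ray -44.93449342091758
red to left of line by mm -3.806547529989615 axis off line -1.396793599367136
```

Line's end (344,110) is close to the red stud (361,112), slightly short. Take a lower view with the camera right above the line, where parallax vanishes.

Call:
step_arm(targets=[{"dp": [-0.03,0.06,0.05],"angular": [0,0,0],"fingers": 1},{"dp": [-0.08,0.15,0.15],"angular": [0,0,0],"fingers": 1},{"dp": [-0.13,0.22,0.25],"angular": [0,0,0],"fingers": 1},{"dp": [-0.13,0.25,0.3],"angular": [0,0,0],"fingers": 1},{"dp": [-0.13,0.25,0.3],"angular": [0,0,0],"fingers": 1},{"dp": [-0.13,0.25,0.3],"angular": [0,0,0],"fingers": 1},{"dp": [-0.13,0.25,0.3],"angular": [0,0,0],"fingers": 1},{"dp": [-0.13,0.25,0.3],"angular": [0,0,0],"fingers": 1}])

```text
time: 8.9
tool_pos: [549.9, -188.4, 114.1]
tcp_rot: [179.9, -0.0, 42.8]
ft_force: [0.5, 0.4, 0.2]
finger_gap: 0.2
grip_force: 0.0
```

```bash
python3 -c "
from h import *
s=sense();print(s['time'],s['tool_pos'],s['tcp_rot'])
cv2.imwrite('pics/w6.png',snapshot('wrist'));f,p=K('wrist');R=np.array(p['R']);c=-R.T@p['t'];print(c,proj('wrist',np.array([c[0],c[1],30])))"; python3 e.py pics/w6.png
```

```text
8.9 [ 549.90384326 -188.40125886  114.06269851] [ 1.79935128e+02 -2.98394852e-02  4.28326505e+01]
[ 612.34137742 -130.75059932  255.80029083] [255.22714856  83.62236867]
axis [583.2 -95.1] [0. 0.]
n 252 red angle -49.22145329839081 line dir -46.53423 mean ray -46.878475483771965
red to left of line by mm -3.9941302232690177 axis off line 0.3660499594469293
```

View pics/w6.png

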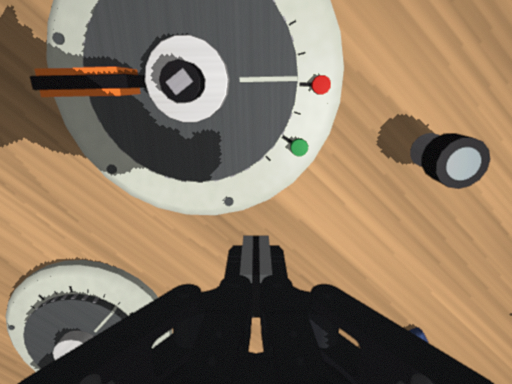

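Clear view: index line ends (297,78), red stud at (321,85), scale line at row 84 → miss 4.0 mm, i.e. 2.5° more clockwise. Work out the return to the same contact.

Run:
```python
from m import *
np.set_printoptions(precision=4,suppress=True)
ax=np.array([582.4,-96.3]);s=sense();p=np.array(s['tool_pos']);yaw=np.radians(s['tcp_rot'][2])
def rot(a):a=np.radians(a);return np.array([[np.cos(a),-np.sin(a)],[np.sin(a),np.cos(a)]])
e=ax+rot(-6.5)@(np.array([520.4,-65.7])-ax);y=np.radians(40.4)
so=e-22*np.array([np.cos(y),np.sin(y)])
B=lambda w:np.array([[np.cos(w),np.sin(w)],[np.sin(w),-np.cos(w)]])
print('end',e,'standoff',so,'now->standoff',B(yaw)@(so-p[:2])/200,'turn',(np.degrees(yaw)-40.4)/180,'down to 43.5',(p[2]-43.5)/200,'standoff->end tool x 0.11')
```

```text
end [524.2626 -58.8781] standoff [507.5087 -73.1367] now->standoff [ 0.237  -0.5665] turn 0.013461464933635349 down to 43.5 0.35202314252071565 standoff->end tool x 0.11
```

Call:
step_arm(targets=[{"dp": [0,-0.12,0],"angular": [0,0,0],"fingers": 1},{"dp": [0,-0.3,0],"angular": [0,0,0.0135],"fingers": 1},{"dp": [0.1,-0.48,0],"angular": [0,0,0.0135],"fingers": 1},{"dp": [0.2,-0.5665,0],"angular": [0,0,0.0135],"fingers": 1},{"dp": [0.237,-0.5665,0.1],"angular": [0,0,0.0135],"fingers": 1},{"dp": [0.237,-0.5665,0.25],"angular": [0,0,0.0135],"fingers": 1},{"dp": [0.237,-0.5665,0.352],"angular": [0,0,0.0135],"fingers": 1},{"dp": [0.237,-0.5665,0.352],"angular": [0,0,0.0135],"fingers": 1}])

```text
time: 9.95
tool_pos: [505.6, -72.7, 41.3]
tcp_rot: [-179.8, 0.1, 40.4]
ft_force: [0.0, -0.2, -0.3]
finger_gap: -0.4
grip_force: 0.0
```

Call:
step_arm(targets=[{"dp": [0.04,0,0],"angular": [0,0,0],"fingers": 1},{"dp": [0.075,0,0],"angular": [0,0,0],"fingers": 1},{"dp": [0.09,0,0],"angular": [0,0,0],"fingers": 1},{"dp": [0.1,0,0],"angular": [0,0,0],"fingers": 1},{"dp": [0.11,0,0],"angular": [0,0,0],"fingers": 1},{"dp": [0.11,0,0],"angular": [0,0,0],"fingers": 1},{"dp": [0.06,0,0],"angular": [0,0,0],"fingers": 1},{"dp": [0,0,0],"angular": [0,0,0],"fingers": 1}])

```text
time: 10.95
tool_pos: [506.5, -73.7, 42.7]
tcp_rot: [-180.0, 0.0, 40.4]
ft_force: [-0.2, -0.1, 0.2]
finger_gap: 0.3
grip_force: 0.0
```

Call:
step_arm(targets=[{"dp": [0,0,-0.1],"angular": [0,0,0],"fingers": 1},{"dp": [0,0,-0.25],"angular": [0,0,0],"fingers": 1},{"dp": [0,0.1,-0.352],"angular": [0,0,0],"fingers": 1},{"dp": [-0.1,0.28,-0.352],"angular": [0,0,0],"fingers": 1},{"dp": [-0.2,0.45,-0.352],"angular": [0,0,0],"fingers": 1},{"dp": [-0.237,0.5665,-0.352],"angular": [0,0,0],"fingers": 1},{"dp": [-0.237,0.5665,-0.352],"angular": [0,0,0],"fingers": 1},{"dp": [-0.237,0.5665,-0.352],"angular": [0,0,0],"fingers": 1}])

```text
time: 11.95
tool_pos: [543.8, -190.0, 113.0]
tcp_rot: [-179.9, 0.0, 40.3]
ft_force: [0.1, -0.8, -0.4]
finger_gap: 0.0
grip_force: 0.0
```

```bash
python3 -c "
from h import *
s=sense();print(s['time'],s['tool_pos'],s['tcp_rot'])
cv2.imwrite('pics/w7.png',snapshot('wrist'))"; python3 e.py pics/w7.png
```

```text
11.95 [ 543.75034215 -189.97307124  112.98027712] [-1.79943604e+02  1.05300155e-02  4.03471793e+01]
axis [583.4 -94.9] [0. 0.]
n 250 red angle -49.137869936100884 line dir -49.041355 mean ray -49.00148824920911
red to left of line by mm -0.15445009217036443 axis off line 0.0022080511027660066
```

View pics/w7.png

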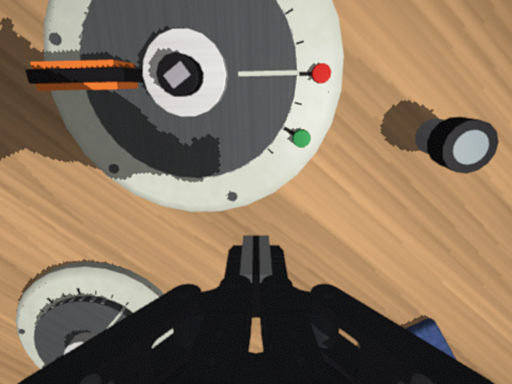

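Index line, scale line and red stud (321,73) are collinear (miss 0.2 mm), specimen stands on its seat (180,74), and the arm is clear.

```bash
python3 -c "
from bench import *
print(hand_in())"
```

```text
the job is handed in; nothing more can be done
None
```

I turned the dial until its index line lined up with the red stud (about 0.2 mm off in the last picture, limit 4 mm), left the specimen standing and the arm clear, and handed the job in at about 12 s; no verdict came back.

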